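# Swap the sauna lamp's screen

## Robot

A 6-joint arm with a two-finger parallel gripper is mounted at the origin on the work surface. World frame = base frame: x ahead of the robot, y to its left, z up, the work surface at z = 0. Lengths are in m, angles in degrees, forces in N, time in s.
With the tool pointing down it reaches from about 0.35 to 0.875 m from the base axis. Payload 4.2 kg.
Tool frame: the origin (TCP) lies between the finger pads; the fingertips stand 25 mm ahead of it and the grasp point (between the pads) lies 6 mm ahead of it (r.tips_ahead is the distance from the TCP to the fingertips, in m); z points along the fingers, y is the direction in which the jaws open and shut (so a half turn about z gives the same grasp; the last joint's range is limited). The gripper opens to 87 mm and grips with 3 to 60 N. Pads are 19 mm wide; open, the fingers measure 117 mm over their backs; the gripper's body (75 mm by 190 mm) begins 51 mm behind the grasp point.
Start: joints at [-55.371, 22.042, 0.453, 0, -68.411, -14.817], TCP at [0.212, -0.588, 0.248] pointing down, gripper open.
Joint ranges: [-179.83, 179.83], [-69.29, 118.12], [-61.27, 80.66], [-181.25, 117.63], [-171.15, -9.14], [-177.46, 177.46]. Speed limits (degrees/s): [159.86, 159.86, 180, 180, 180, 180].

## Interface

Orientations are given as a 3x3 rotation matrix whose columns are the frame's x, y, z axes.
In Python, from station import r, vision, finish_job gives the robot as it stands.
- The arm moves only by the shell command python3 -m jog 'ROWS'. ROWS is a JSON object of lists of equal length, an entry for each row: "rot": the turn, a rotation vector about the world's x, y, z in degrees, a list of three; "delta_pos": the shift along the world's x, y, z in mm, a list of three; "grip": the opening in per cent of the stroke, from 0 (shut) to 100 (fully open). A call has 1 to 10 rows; each row shifts and turns the commanded pose from where the row before left it; what a row does not reach is not made up. A row lasts 1/12 s, in which the tool goes at most 41.7 mm and 7.16 degrees, less where a joint would pass 70% of its speed; a pose out of reach is approached as far as the arm can. A call with a gripper value outside its range is refused whole. The fingers move at their own pace and stop on an object; the grip force is fixed at half the most. Time passes only in rows, so rows that do not move let the fingers close. It gives the time, the measured TCP pose, the force and the opening at its end, in the units of the state.
- r.sense(): the state, without advancing time (a new reading comes with each control period).
- vision.capture(name): name is "scene" or "top"; returns a dict with "frame" (420x560x3 uint8, red, green, blue), "K" (3x3 intrinsics, pixels), "xyz" and "orientation" of the camera in the world. Camera axes: x right, y up, looking along -z (the intrinsics and any distortion apply to the point x, -y, -z); pixel columns grow to the right and rows downward; lengths in m; the calibration is good to about 2 mm. A picture is of the moment at which its call begins. There is no depth.
- finish_job(): hands the job in, once; it reports no verdict.
The state is a dict: "time_s": time; "joints": joint angles; "joint_velocities": joint speeds; "effort": joint torques, N m; "tcp_pos": TCP position; "ee_rot": TCP orientation; "wrist_force": force on the tool from outside, world axes, zero at the start; "moment": the same for the moment, N m; "gripper_width": opening from 0.0 (shut) to 1.0 (fully open).
Only numpy, scipy, OpenCV 4.12 (cv2) and the standard library are available. Lean on these libraries where they do the work, as an engineer would, in place of code of your own. Each camera call takes 0.05 s, during which the arm holds its last target. There are 200 camera calls.

## Task

The plain wooden screen standing in the sauna lamp's channel hides the dimmer knob: slide it straight up out of the lamp and park it fully down in the rack's empty slot. Then slide the screen with one upper corner cut away up out of the rack and lower it (do not drop it) fully home in the lamp's channel, turned so that the cut-away corner is at the dimmer's end and leaves the knob free. Leave the third screen in its slot and everything else on the shelf where it stands.

Things in the scene. Friction and masses are not known exactly. Their poses are not given: they have to be found in the camera images.
- rack: Fixed dark wooden rack, 160 (its x) by 170 mm, 70 mm tall, origin under its middle, turned up to 0.5 rad. Three slots along its x at y = -50, 0, +50 mm, floor 15 mm above the shelf, two holding screens. Slot 11 mm wide up to 50 mm above the shelf, then flaring to 30 mm wide at 70 mm; end stops 64 mm either side of its middle, flaring above 35 mm. Left or right of the robot.
- free_slot: Middle of the floor of the rack's empty slot, marked by a thin grey felt strip (seen only, no resistance). x along the slot, y across it, z up; 15 mm above the shelf.
- lamp: Fixed dark wooden lamp, turned any way, origin under the middle of its screen channel (along its x, 11 mm wide up to 45 mm above the shelf, flaring to 30 mm at 65 mm; end stops at x = +-64 mm). Lamp box 150 mm long, 95 mm tall behind it, y = 26 to 82 mm; on its top at the +x end a steel dimmer housing (36 x 50 mm, to 125 mm height) with a knob facing the channel. On the other side from the rack.
- lamp_seat (a point): Middle of the lamp channel's floor, 15 mm above the shelf, with the lamp's axes. A screen fully home has its origin here; the cut screen must stand with its +x the same way as this +x.
- dimmer (a point): Front of the dimmer knob (22 mm across, juts 12 mm): at x = +46, y = +14 mm in the lamp's frame, 109 mm above the shelf.
- plain_screen: Loose light wooden screen, a plain rectangle, at the start upright in the lamp's channel. 120 mm wide (its x), 8 mm thick (its y), 150 mm tall (its z), about 60 g; origin at the middle of its bottom edge. 
- cut_screen: Loose light wooden screen, at the start upright in a rack slot. 120 mm wide (its x), 8 mm thick (its y), 150 mm tall (its z), about 60 g; origin at the middle of its bottom edge. The upper corner at its +x end is cut away: 36 mm wide, 90 mm tall, so its top edge runs only from x = -60 to +24 mm; balance point at about x = -9 mm.
- cutout (a point): Middle of the cut screen's cut-away corner, at x = +42, z = +94 mm of cut_screen.
- gap_screen: Loose light wooden screen with a 40 mm wide, 90 mm deep gap in the middle of its top edge, at the start upright in another rack slot; not needed, leave it. 120 mm wide (its x), 8 mm thick (its y), 150 mm tall (its z), about 60 g; origin at the middle of its bottom edge. 
- spray_bottle: Bystander: glass spray bottle with black trigger head, 72 mm across, 186 mm tall, origin under its middle, between rack and lamp. The head reaches 43 mm from the axis.
- bucket: Bystander: empty birch bucket, 216 mm across, 190 mm tall, origin under its middle.
- ladle: Bystander: lying wooden ladle; bowl 90 mm across, 50 mm tall, origin under the bowl; handle 360 mm towards its -x.
- stove_stone: Bystander: rough ceramic stone, 80 mm across, 50 mm tall, origin under its middle.
- massage_roller: Bystander: wooden back roller lying along its x, 240 mm long, 60 mm across.
- sand_timer: Bystander: sand timer, 72 mm across, 120 mm tall, origin under its middle.
- bath_brush: Bystander: bath brush lying along its x, 36 mm tall; head 130 mm long towards +x, handle 170 mm towards -x.
There are look-alikes about, which are no part of the job. What is shaped like the cut_screen but yellow is not meant.

How it is judged:
By the outcome, as a careful person would: the job done as asked, in the order asked, and still so for the second after the job is handed in, with the robot touching nothing.
It also fails if it takes over 61 s, if anything falls off the work surface, if the arm or the gripper's body presses on something with over 40 N, if the wrist force passes 120 N, or if a joint passes its speed limit or range.

## Working session

There is one attempt and no reset: what is moved stays moved. The work goes in short steps, Python scripts to look and compute and a shell command to move; the robot and the scene stay as the last step left them, time stands still between calls to the robot, and variables do not carry over. Pictures are saved under pics/ and viewed, about 8 in all and at most 12, crops included, and the job is handed in when it is done.

```bash
ls; mkdir -p pics; python3 - <<'E'
from station import r, vision
import cv2
for n in("scene","top"):
    c=vision.capture(n); print(n,c["K"],c["xyz"],c["orientation"],[k for k in c])
    cv2.imwrite(f"pics/{n}0.png",cv2.resize(c["frame"][:,:,::-1],(800,600),interpolation=cv2.INTER_CUBIC)); cv2.imwrite(f"pics/{n}0_raw.png",c["frame"][:,:,::-1])
print(r.sense(), r.tips_ahead)
E
```

```text
pics
scene [[503.20332474   0.         272.28638378]
 [  0.         503.20332474 208.08014751]
 [  0.           0.           1.        ]] [1.33739767 0.39714286 1.39327125] [[-0.45262809 -0.74687143  0.48714564]
 [ 0.8916567  -0.37374888  0.25546059]
 [-0.00872608  0.54999531  0.83512215]] ['frame', 'K', 'xyz', 'orientation']
top [[467.82355043   0.         277.48009552]
 [  0.         467.82355043 202.00023792]
 [  0.           0.           1.        ]] [ 0.32294736 -0.01670522  1.56232892] [[ 0.00401947  0.98890069 -0.14852361]
 [-0.99995154  0.00530944  0.00828985]
 [ 0.00898641  0.1484831   0.98887411]] ['frame', 'K', 'xyz', 'orientation']
{'time_s': 0.1, 'joints': array([-5.53693021e+01,  2.20862502e+01,  3.85534871e-01, -2.34463916e-02,
       -6.84111009e+01, -1.48197092e+01]), 'joint_velocities': array([ 0.05879632, -0.11049932,  0.31027972,  0.05997697,  0.05278737,
       -0.08638176]), 'effort': array([-2.40032359e-04, -3.91688633e+01,  1.87936163e+01,  4.23190489e+00,
        1.34873684e-02, -7.30402780e-05]), 'tcp_pos': array([ 0.21169361, -0.58752448,  0.24656073]), 'ee_rot': array([[-9.40866879e-01, -3.38775564e-01, -7.95930344e-04],
       [-3.38776474e-01,  9.40865124e-01,  1.82202030e-03],
       [ 1.31607147e-04,  1.98392103e-03, -9.99998023e-01]]), 'wrist_force': array([ 0.23627272, -0.72373403,  0.41931079]), 'moment': array([ 0.00949762, -0.02545424,  0.03334495]), 'gripper_width': 0.999911648441358} 0.025
```

View pics/scene0.png

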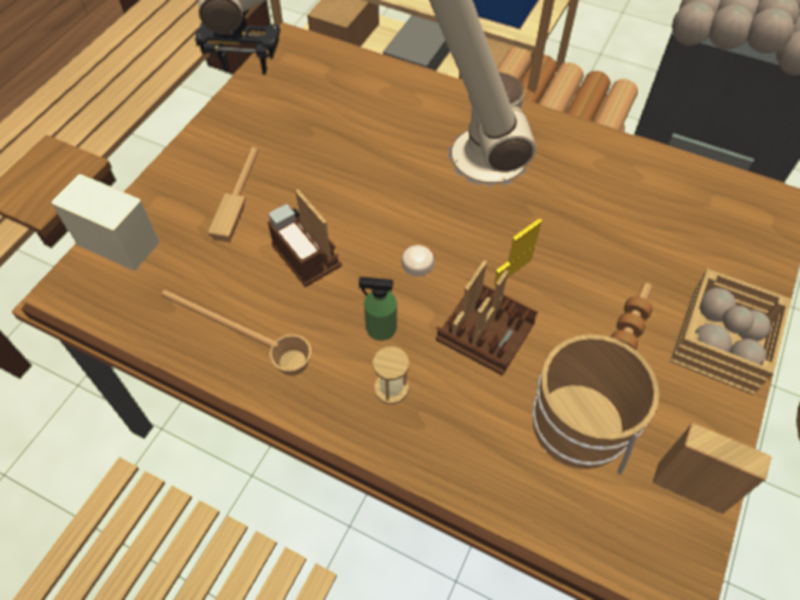

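View pics/top0.png

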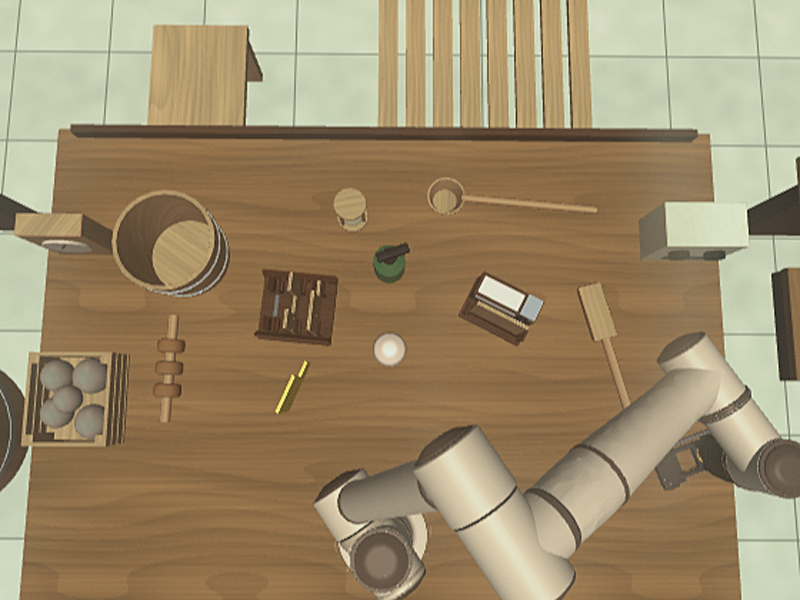

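```bash
python3 - <<'E'
import cv2,numpy as np
t=cv2.imread("pics/top0_raw.png");s=cv2.imread("pics/scene0_raw.png")
f=lambda im,x,y,w,h:cv2.resize(im[y:y+h,x:x+w],(400,300),interpolation=cv2.INTER_CUBIC)
a=np.vstack([np.hstack([f(t,170,185,80,60),f(t,312,185,80,60)]),np.hstack([f(s,290,180,100,75),f(s,170,130,100,75)])])
cv2.imwrite("pics/crop1.png",a)
E
```

```text
(no output)
```

View pics/crop1.png

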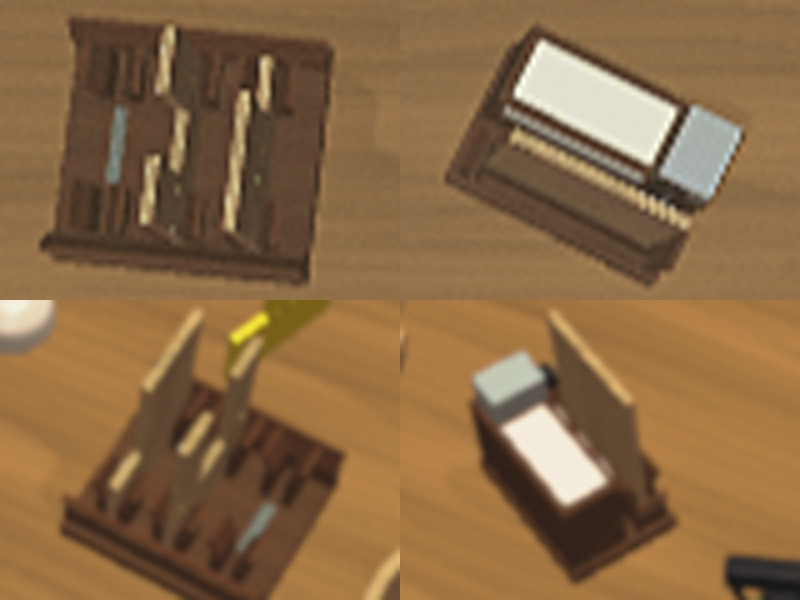

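The rack is on the left in the top view. Slot 1 (leftmost) is empty with its grey felt. The middle slot, at crop ~(170,125), holds two tines, so that is the gap screen. The right slot, at crop ~(240,150), has one long top edge plus a low step at its far end (265,70), so that is the cut screen. The yellow one at top view (292,388) stands outside the rack and is the look-alike. The lamp is on the right with its dimmer at crop (703,150), and the plain screen's top edge runs (513,133)–(688,220).

```bash
cat > h.py <<'E'
import cv2,numpy as np
def proj(c,P):
    p=(np.atleast_2d(P)-c["xyz"])@c["orientation"]; q=np.c_[p[:,0],-p[:,1],-p[:,2]]@np.array(c["K"]).T
    return q[:,:2]/q[:,2:]
def ray(c,uv,z):
    uv=np.atleast_2d(np.float64(uv)); d=np.c_[uv,np.ones(len(uv))]@np.linalg.inv(c["K"]).T
    d=(d*[1,-1,-1])@np.array(c["orientation"]).T
    return (c["xyz"]+d*((z-c["xyz"][2])/d[:,2])[:,None])
def blobs(c,box,lo,hi,z,minA=8,show=True):
    x,y,w,h=box; s=4; im=cv2.resize(c["frame"][y:y+h,x:x+w],None,fx=s,fy=s,interpolation=cv2.INTER_CUBIC)
    m=cv2.inRange(cv2.cvtColor(im,cv2.COLOR_RGB2HSV),lo,hi)
    out=[]
    n,l,st,ce=cv2.connectedComponentsWithStats(m)
    for i in range(1,n):
        if st[i,4]<minA*s*s: continue
        yy,xx=np.nonzero(l==i); uv=np.c_[x+(xx+.5)/s-.5,y+(yy+.5)/s-.5]
        P=ray(c,uv,z)[:,:2]; r=cv2.minAreaRect((P*1000).astype(np.float32))
        ctr=P.mean(0); u=np.linalg.svd(P-ctr,full_matrices=False)[2][0]; t=(P-ctr)@u
        a=np.degrees(np.arctan2(u[1],u[0]))%180
        o=(ctr+u*(t.min()+t.max())/2)
        out.append((np.round(uv.mean(0),1),np.round(o*1000,1),round(a,1),round((np.ptp(t))*1000,1),round(min(r[1]),1)))
        if show: print(*out[-1])
    return out
E
python3 - <<'E'
from station import vision
from h import *
t=vision.capture("top");s=vision.capture("scene")
for p in [(334+0,211),(345,217),(360,224),(217,210),(219,204),(193,214),(222,200)]: print("t",p,cv2.cvtColor(t["frame"][p[1]:p[1]+1,p[0]:p[0]+1],cv2.COLOR_RGB2HSV).ravel())
tan=((12,60,150),(28,170,255))
print("lamp top");blobs(t,(325,200,60,40),*tan,.165)
print("lamp sc");blobs(s,(205,125,40,50),*tan,.165)
print("rack top");blobs(t,(190,188,45,50),*tan,.165)
print("rack low z=.075");blobs(t,(190,188,45,50),*tan,.075)
print("rack scene");blobs(s,(305,180,60,60),*tan,.165)
print("felt");blobs(t,(185,200,16,30),(80,25,60),(115,255,255),.015,4)
print("felt sc");blobs(s,(340,215,25,35),(80,25,60),(115,255,255),.015,4)
print("white");blobs(t,(325,185,60,50),(0,0,200),(40,40,255),.095)
E
```

```text
t (334, 211) [ 17 109 133]
t (345, 217) [ 20  94 190]
t (360, 224) [ 19  74 204]
t (217, 210) [ 21  95 182]
t (219, 204) [ 22  90 212]
t (193, 214) [ 48  25 123]
t (222, 200) [ 22  95 198]
lamp top
[381.7 212.2] [ 506.4 -343.1] 179.0 56.3 25.4
[325.9 206.1] [ 521.7 -175.1] 153.1 25.7 6.1
[352.8 220.8] [ 476.7 -255.9] 63.9 128.0 17.2
[375.3 236.6] [ 429.7 -321.9] 94.3 55.5 18.7
[339.5 237.7] [ 426.  -213.5] 88.7 87.6 13.5
lamp sc
[229.8 143.5] [ 469.1 -202.5] 50.3 243.2 130.6
[205.8 140.2] [ 480.8 -289.9] 36.2 50.3 10.4
[213.8 165. ] [ 558.5 -215.1] 63.2 93.4 8.5
rack top
[202.6 196.4] [549.1 197.7] 174.2 41.2 7.4
[222.4 200.9] [535.  137.7] 177.9 31.3 6.9
[216.8 216.8] [487.4 153.5] 174.6 84.3 7.9
[205.2 212.6] [499.7 188.6] 174.8 35.7 6.7
[199.4 222.5] [469.5 205.4] 174.0 40.6 7.8
rack low z=.075
[202.6 196.4] [563.7 211.6] 174.2 43.9 7.9
[222.4 200.9] [548.7 147.7] 177.9 33.4 7.3
[216.8 216.8] [498.  164.5] 174.6 89.7 8.4
[205.2 212.6] [511.1 201.8] 174.8 38.0 7.1
[199.4 222.5] [479.  219.7] 174.0 43.2 8.3
rack scene
[321.5 195.9] [519.9 131.6] 166.6 233.5 153.6
[359.7 200.1] [475.  237.7] 15.7 82.5 33.6
[351.2 193.5] [469.8 207.8] 174.5 41.3 10.1
[338.4 213.2] [550.3 200.9] 174.2 40.5 8.8
[342.6 218.3] [562.6 218.6] 177.2 28.8 7.3
[320.8 222.2] [601.6 167.6] 175.5 35.2 9.4
felt
felt sc
white
[350.6 205. ] [ 534.9 -260.9] 62.9 96.9 39.6
```

```bash
python3 - <<'E'
from station import vision
from h import *
t=vision.capture("top");s=vision.capture("scene")
H=lambda c,b:cv2.cvtColor(c["frame"],cv2.COLOR_RGB2HSV)[b[1]:b[1]+b[3],b[0]:b[0]+b[2]]
print(H(t,(189,206,9,18))[::4].tolist())
for v in(165,185): print("lamp top",v);blobs(t,(328,205,46,30),(12,40,v),(28,170,255),.165)
for v in(165,180,195): print("lamp sc",v);blobs(s,(205,130,28,35),(12,40,v),(28,170,255),.165)
print("felt");blobs(t,(186,202,14,26),(28,0,100),(120,90,255),.015,3)
print("felt sc");blobs(s,(343,220,25,30),(28,0,100),(120,90,255),.015,3)
print("dimmer top z=.125");blobs(t,(360,200,28,30),(85,10,120),(125,120,255),.125,4);
blobs(s,(185,135,28,30),(60,5,130),(125,120,255),.125,4)
E
```

```text
[[[13, 120, 91], [14, 122, 92], [14, 122, 94], [14, 130, 90], [24, 36, 106], [18, 67, 99], [15, 85, 96], [13, 129, 89], [14, 122, 92]], [[14, 122, 98], [13, 121, 99], [14, 134, 95], [23, 49, 109], [48, 25, 122], [46, 22, 125], [15, 106, 101], [13, 129, 97], [13, 120, 98]], [[14, 114, 96], [14, 126, 93], [14, 136, 90], [52, 22, 127], [43, 24, 126], [26, 36, 113], [12, 137, 91], [13, 125, 92], [13, 120, 96]], [[12, 123, 95], [13, 136, 94], [20, 53, 111], [52, 22, 129], [42, 20, 129], [15, 109, 96], [14, 130, 94], [15, 118, 97], [13, 122, 94]], [[14, 124, 76], [13, 120, 87], [13, 129, 99], [12, 138, 76], [12, 118, 78], [12, 131, 103], [14, 120, 85], [14, 119, 94], [14, 126, 89]]]
lamp top 165
[351.8 220.3] [ 478.2 -252.2] 62.9 118.8 7.8
lamp top 185
[344.1 216.3] [ 490.1 -229.5] 63.5 66.2 5.5
[360.4 224.6] [ 466.1 -276.3] 61.6 32.3 6.1
lamp sc 165
[226.5 132.1] [ 424.5 -251.3] 96.1 64.8 32.3
[222.2 147.9] [ 485.  -230.8] 64.1 162.9 33.7
[205.5 140.2] [ 482.1 -290.2] 35.2 39.1 7.2
[229.6 145.8] [ 469.9 -208.9] 83.9 29.7 9.8
[208.8 160. ] [ 549.6 -237. ] 63.9 44.7 6.5
lamp sc 180
[218.  144.2] [ 478.9 -248.2] 63.6 118.9 11.6
[208.6 160. ] [ 549.8 -237.3] 63.8 44.2 5.5
lamp sc 195
[217.8 144.2] [ 479.6 -248. ] 63.4 113.3 7.4
[208.5 160.1] [ 550.2 -237.3] 63.8 42.9 4.7
felt
[192.8 213.7] [515.1 251.7] 175.3 49.6 7.7
felt sc
[354.5 235.1] [509.  254.5] 173.3 33.7 6.5
dimmer top z=.125
[375.8 217.7] [ 492.8 -334.4] 152.8 46.6 3.8
[370.5 221.3] [ 480.  -316.7] 62.3 11.3 6.0
```

```bash
python3 -m jog '{"delta_pos":[[24,30,0],[24,30,0],[24,30,0],[24,30,0],[24,30,0],[24,30,0],[24,30,0],[24,30,0],[24,30,0],[24,30,0]],"rot":[[0,0,4.35],[0,0,4.35],[0,0,4.35],[0,0,4.35],[0,0,4.35],[0,0,4.35],[0,0,4.35],[0,0,4.35],[0,0,4.35],[0,0,4.35]],"grip":[40,40,40,40,40,40,40,40,40,40]}'
```

```text
time_s: 1.13
tcp_pos: [0.4527, -0.2863, 0.2478]
ee_rot: [[-0.446, -0.895, 0.001], [-0.895, 0.446, -0.0], [-0.0, -0.001, -1.0]]
wrist_force: [1.4, -1.3, 0.6]
gripper_width: 0.417
```

```bash
python3 -m jog '{"delta_pos":[[13,18,0],[13,18,0],[0,0,-5],[0,0,0]],"rot":[[0,0,0],[0,0,0],[0,0,0],[0,0,0]],"grip":[40,40,40,40]}'; python3 - <<'E'
from station import vision
import cv2,numpy as np
f=lambda n,x,y,w,h:cv2.resize(vision.capture(n)["frame"][y:y+h,x:x+w,::-1],(400,400),interpolation=cv2.INTER_CUBIC)
cv2.imwrite("pics/g1.png",np.hstack([f("top",310,180,90,90),f("scene",165,85,100,100)]))
E
```

```text
time_s: 1.47
tcp_pos: [0.4778, -0.2509, 0.2416]
ee_rot: [[-0.447, -0.894, -0.002], [-0.894, 0.447, 0.001], [0.0, 0.002, -1.0]]
wrist_force: [0.1, -0.1, -0.2]
gripper_width: 0.401
```

View pics/g1.png

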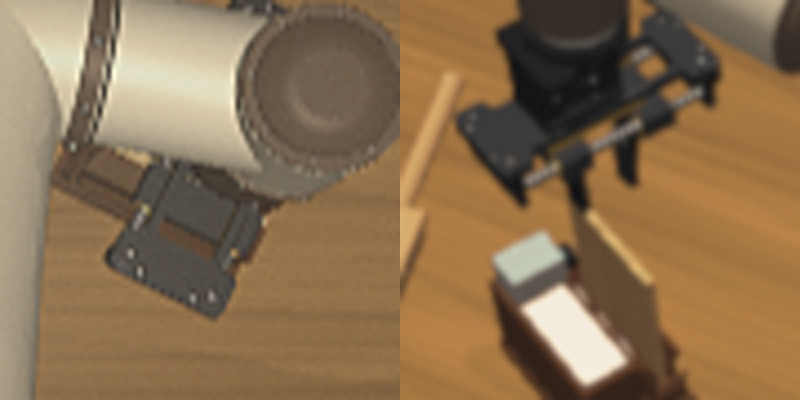

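The right half of the picture shows the fingers at (575,185) and (628,160) straddling the screen's top edge at (590,215)–(650,285). Going down and gripping.

```bash
python3 -m jog '{"delta_pos":[[0,0,-30],[0,0,-30],[0,0,-20],[0,0,-9],[0,0,0],[0,0,0],[0,0,0],[0,0,0],[0,0,0],[0,0,0]],"rot":[[0,0,0],[0,0,0],[0,0,0],[0,0,0],[0,0,0],[0,0,0],[0,0,0],[0,0,0],[0,0,0],[0,0,0]],"grip":[40,40,40,40,40,0,0,0,0,0]}'
```

```text
time_s: 2.4
tcp_pos: [0.4783, -0.2521, 0.1545]
ee_rot: [[-0.449, -0.894, 0.002], [-0.894, 0.449, -0.0], [-0.0, -0.002, -1.0]]
wrist_force: [0.5, -0.0, -0.3]
gripper_width: 0.107
```

```bash
python3 -m jog '{"delta_pos":[[0,0,0],[0,0,0],[0,0,4],[0,0,10],[0,0,15],[0,0,20],[0,0,20],[0,0,20],[0,0,20],[0,0,20]],"rot":[[0,0,0],[0,0,0],[0,0,0],[0,0,0],[0,0,0],[0,0,0],[0,0,0],[0,0,0],[0,0,0],[0,0,0]],"grip":[0,0,0,0,0,0,0,0,0,0]}'; python3 -m jog '{"delta_pos":[[0,0,20],[0,0,20],[0,0,20],[0,0,20],[0,0,10],[0,0,0]],"rot":[[0,0,0],[0,0,0],[0,0,0],[0,0,0],[0,0,0],[0,0,0]],"grip":[0,0,0,0,0,0]}'
```

```text
time_s: 3.23
tcp_pos: [0.4775, -0.2518, 0.2842]
ee_rot: [[-0.449, -0.894, -0.0], [-0.894, 0.449, 0.0], [-0.0, 0.0, -1.0]]
wrist_force: [0.6, -0.2, -0.6]
gripper_width: 0.09
time_s: 3.73
tcp_pos: [0.4784, -0.2523, 0.3756]
ee_rot: [[-0.449, -0.894, 0.005], [-0.894, 0.449, -0.002], [-0.001, -0.005, -1.0]]
wrist_force: [-0.4, -0.6, 0.2]
gripper_width: 0.09
```

```bash
python3 -m jog '{"delta_pos":[[2,28,0],[2,28,0],[2,28,0],[2,28,0],[2,28,0],[2,28,0],[2,28,0],[2,28,0],[2,28,0],[2,28,0]],"rot":[[0,0,6],[0,0,6],[0,0,6],[0,0,6],[0,0,6],[0,0,6],[0,0,6],[0,0,6],[0,0,6],[0,0,6]],"grip":[0,0,0,0,0,0,0,0,0,0]}'; python3 -m jog '{"delta_pos":[[2,28,0],[2,28,0],[2,28,0],[2,28,0],[2,28,0],[2,28,0],[2,28,0],[2,20,0],[0,8,0],[0,0,0]],"rot":[[0,0,6],[0,0,6],[0,0,6],[0,0,6],[0,0,6],[0,0,6],[0,0,6],[0,0,6],[0,0,3],[0,0,0]],"grip":[0,0,0,0,0,0,0,0,0,0]}'
```

```text
time_s: 4.57
tcp_pos: [0.497, 0.0294, 0.3711]
ee_rot: [[0.554, -0.833, -0.003], [-0.833, -0.554, -0.0], [-0.001, 0.002, -1.0]]
wrist_force: [0.0, -0.5, -0.2]
gripper_width: 0.085
time_s: 5.4
tcp_pos: [0.5132, 0.2537, 0.3701]
ee_rot: [[0.995, -0.096, -0.004], [-0.096, -0.995, -0.002], [-0.003, 0.002, -1.0]]
wrist_force: [-0.4, 0.2, -0.3]
gripper_width: 0.088
```

```bash
python3 -m jog '{"delta_pos":[[0.5,0,-30],[0,0,-35],[0,0,-35],[0,0,-30],[0,0,-10],[0,0,0]],"rot":[[0,0,0],[0,0,0],[0,0,0],[0,0,0],[0,0,0],[0,0,0]],"grip":[0,0,0,0,0,0]}'; python3 - <<'E'
from station import vision
import cv2,numpy as np
f=lambda n,x,y,w,h:cv2.resize(vision.capture(n)["frame"][y:y+h,x:x+w,::-1],(400,400),interpolation=cv2.INTER_CUBIC)
cv2.imwrite("pics/g2.png",np.hstack([f("top",150,165,100,100),f("scene",290,150,110,110)]))
E
```

```text
time_s: 5.9
tcp_pos: [0.5128, 0.2502, 0.2292]
ee_rot: [[0.995, -0.101, -0.006], [-0.101, -0.995, -0.005], [-0.006, 0.005, -1.0]]
wrist_force: [-0.4, -0.3, -0.1]
gripper_width: 0.09
```

View pics/g2.png

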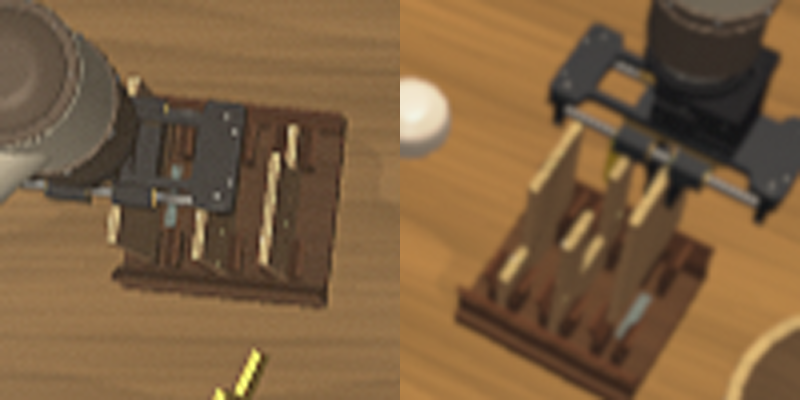

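```bash
python3 - <<'E'
from station import vision,r
from h import *
t=vision.capture("top");s=vision.capture("scene");S=r.sense();z=S["tcp_pos"][2]+.0105
print(S["tcp_pos"],z)
for v in(150,165): print("top",v);blobs(t,(172,180,16,50),(12,40,v),(28,170,255),z,4)
print("sc");blobs(s,(345,190,25,32),(12,40,175),(28,170,255),z,4)
E
```

```text
[0.51554027 0.25257672 0.23506704] 0.24556704394887066
top 150
[181.6 184.6] [568.8 246.4] 4.4 13.4 8.6
[173.6 214.3] [484.  265.6] 92.2 12.0 2.8
[176.8 219.5] [468.8 256.4] 175.7 25.8 8.5
top 165
[181.6 184.8] [568.7 246.4] 2.3 11.7 7.1
[176.9 219.6] [468.6 256.3] 175.7 24.9 7.0
sc
[349.8 195.7] [535.  219.6] 174.2 18.3 5.5
[358.  204.7] [551.5 251.2] 174.0 49.6 9.4
```

```bash
python3 -m jog '{"delta_pos":[[0,0,-15],[0,0,-12],[0,0,-10],[0,0,-8],[0,0,-8],[0,0,-8],[0,0,-8],[0,0,0]],"rot":[[0,0,0],[0,0,0],[0,0,0],[0,0,0],[0,0,0],[0,0,0],[0,0,0],[0,0,0]],"grip":[0,0,0,0,0,0,0,0]}'
```

```text
time_s: 6.77
tcp_pos: [0.5136, 0.2515, 0.1617]
ee_rot: [[0.995, -0.099, -0.003], [-0.099, -0.995, -0.002], [-0.003, 0.002, -1.0]]
wrist_force: [-0.5, -0.6, -0.9]
gripper_width: 0.086
```

```bash
python3 -m jog '{"delta_pos":[[0,0,-4],[0,0,-4],[0,0,-2],[0,0,-1],[0,0,0]],"rot":[[0,0,0],[0,0,0],[0,0,0],[0,0,0],[0,0,0]],"grip":[0,0,0,0,0]}'
```

```text
time_s: 7.18
tcp_pos: [0.5147, 0.2523, 0.1544]
ee_rot: [[0.995, -0.098, 0.001], [-0.098, -0.995, 0.001], [0.001, -0.001, -1.0]]
wrist_force: [-1.8, -0.4, 7.4]
gripper_width: 0.085
```

```bash
python3 -m jog '{"delta_pos":[[0,0,0],[0,0,0],[0,0,0],[0,0,0],[0,0,10],[0,0,20],[0,0,30],[0,0,32],[0,0,0]],"rot":[[0,0,0],[0,0,0],[0,0,0],[0,0,0],[0,0,0],[0,0,0],[0,0,0],[0,0,0],[0,0,0]],"grip":[40,40,40,40,40,40,40,40,40]}'; python3 -m jog '{"delta_pos":[[-4,-20,0],[-5,-25,0],[-5,-25,0],[-4,-20,0],[0,-9,0],[0,0,0]],"rot":[[0,0,0],[0,0,0],[0,0,0],[0,0,0],[0,0,0],[0,0,0]],"grip":[40,40,40,40,40,40]}';  python3 - <<'E'
from station import vision
import cv2,numpy as np
f=lambda n,x,y,w,h:cv2.resize(vision.capture(n)["frame"][y:y+h,x:x+w,::-1],(400,400),interpolation=cv2.INTER_CUBIC)
cv2.imwrite("pics/g3.png",np.hstack([f("top",150,165,100,100),f("scene",290,150,110,110)]))
E
```

```text
time_s: 7.93
tcp_pos: [0.5177, 0.2537, 0.2525]
ee_rot: [[0.995, -0.098, 0.013], [-0.098, -0.995, 0.007], [0.012, -0.008, -1.0]]
wrist_force: [1.3, 0.2, 1.4]
gripper_width: 0.398
time_s: 8.43
tcp_pos: [0.4963, 0.1516, 0.2453]
ee_rot: [[0.995, -0.101, 0.001], [-0.101, -0.995, 0.0], [0.001, -0.001, -1.0]]
wrist_force: [-0.0, 0.2, 0.1]
gripper_width: 0.405
```

View pics/g3.png

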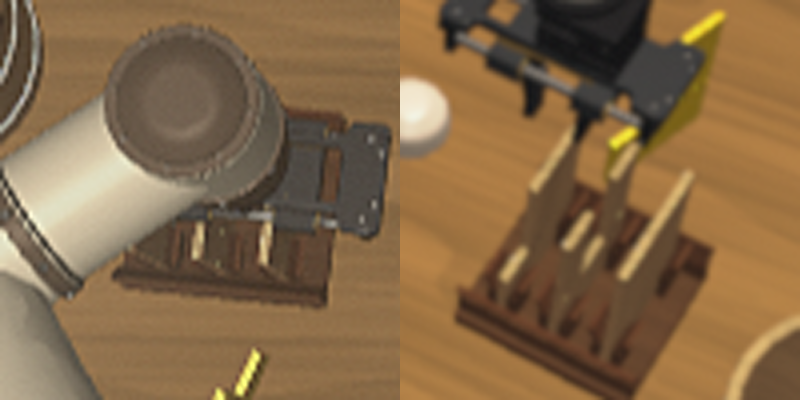

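Picture 6: the plain screen stands down in the left slot (scene edge (625,270)–(690,175)). The fingers at (530,110) and (580,135) are over the cut screen, whose top edge starts at (535,185). Its low step at (512,268) and wooden colour fit the description; the yellow one is behind at (700,90).

```bash
python3 -m jog '{"delta_pos":[[0,0,-30],[0,0,-30],[0,0,-20],[0,0,-11],[0,0,0],[0,0,0],[0,0,0],[0,0,0],[0,0,0],[0,0,0]],"rot":[[0,0,0],[0,0,0],[0,0,0],[0,0,0],[0,0,0],[0,0,0],[0,0,0],[0,0,0],[0,0,0],[0,0,0]],"grip":[40,40,40,40,40,0,0,0,0,0]}'; python3 -m jog '{"delta_pos":[[0,0,0],[0,0,0],[0,0,0],[0,0,4]],"rot":[[0,0,0],[0,0,0],[0,0,0],[0,0,0]],"grip":[0,0,0,0]}'
```

```text
time_s: 9.37
tcp_pos: [0.4967, 0.1533, 0.1544]
ee_rot: [[0.995, -0.099, 0.002], [-0.099, -0.995, 0.001], [0.001, -0.001, -1.0]]
wrist_force: [-0.3, 0.6, -0.5]
gripper_width: 0.104
time_s: 9.7
tcp_pos: [0.4959, 0.1528, 0.1571]
ee_rot: [[0.995, -0.1, -0.001], [-0.1, -0.995, -0.0], [-0.001, 0.0, -1.0]]
wrist_force: [-0.3, 0.7, -1.3]
gripper_width: 0.088
```

```bash
python3 -m jog '{"delta_pos":[[0,0,10],[0,0,20],[0,0,25],[0,0,25],[0,0,25],[0,0,25],[0,0,25],[0,0,25],[0,0,25],[0,0,10]],"rot":[[0,0,0],[0,0,0],[0,0,0],[0,0,0],[0,0,0],[0,0,0],[0,0,0],[0,0,0],[0,0,0],[0,0,0]],"grip":[0,0,0,0,0,0,0,0,0,0]}'
```

```text
time_s: 10.53
tcp_pos: [0.4972, 0.1532, 0.377]
ee_rot: [[0.995, -0.099, 0.006], [-0.099, -0.995, 0.003], [0.006, -0.004, -1.0]]
wrist_force: [0.5, 0.4, 0.4]
gripper_width: 0.093
```

```bash
python3 -m jog '{"delta_pos":[[-1,-26,0],[-1,-26,0],[-1,-26,0],[-1,-26,0],[-1,-26,0],[-1,-26,0],[-1,-26,0],[-1,-26,0],[-1,-26,0],[-1,-26,0]],"rot":[[0,0,-6.6],[0,0,-6.6],[0,0,-6.6],[0,0,-6.6],[0,0,-6.6],[0,0,-6.6],[0,0,-6.6],[0,0,-6.6],[0,0,-6.6],[0,0,-6.6]],"grip":[0,0,0,0,0,0,0,0,0,0]}'; python3 -m jog '{"delta_pos":[[-1,-26,0],[-1,-26,0],[-1,-26,0],[-1,-26,0],[0,-20,0],[0,-13,0],[0,0,-30],[0,0,-40],[0,0,-40],[0,0,-20]],"rot":[[0,0,-6.6],[0,0,-6.6],[0,0,-6.6],[0,0,-6.6],[0,0,-6.6],[0,0,-6.6],[0,0,-5.4],[0,0,0],[0,0,0],[0,0,0]],"grip":[0,0,0,0,0,0,0,0,0,0]}'; python3 -m jog '{"delta_pos":[[0,0,0]],"rot":[[0,0,0]],"grip":[0]}';  python3 - <<'E'
from station import vision,r
from h import *
t=vision.capture("top");s=vision.capture("scene");S=r.sense();print(S["tcp_pos"],S["ee_rot"][:,0])
f=lambda c,x,y,w,h:cv2.resize(c["frame"][y:y+h,x:x+w,::-1],(400,400),interpolation=cv2.INTER_CUBIC)
cv2.imwrite("pics/g4.png",np.hstack([f(t,310,180,90,90),f(s,165,85,100,100)]))
for v in(165,180):
  print("t",v);blobs(t,(320,195,60,50),(12,40,v),(28,170,255),.2535,4)
  print("s",v);blobs(s,(185,100,60,60),(12,40,v),(28,170,255),.2535,4)
E
```

```text
time_s: 11.37
tcp_pos: [0.4857, -0.1081, 0.3719]
ee_rot: [[0.309, -0.951, -0.001], [-0.951, -0.309, 0.001], [-0.001, 0.001, -1.0]]
wrist_force: [0.5, -0.1, -0.6]
gripper_width: 0.085
time_s: 12.2
tcp_pos: [0.4792, -0.2429, 0.2369]
ee_rot: [[-0.451, -0.893, -0.008], [-0.893, 0.451, 0.004], [0.0, 0.009, -1.0]]
wrist_force: [-0.5, 0.4, -1.9]
gripper_width: 0.089
time_s: 12.28
tcp_pos: [0.4787, -0.2428, 0.2364]
ee_rot: [[-0.45, -0.893, -0.013], [-0.893, 0.45, 0.005], [0.002, 0.013, -1.0]]
wrist_force: [0.5, -0.9, -1.2]
gripper_width: 0.088
[ 0.48243671 -0.24422168  0.24259432] [-0.44879448 -0.89363438  0.00104839]
t 165
[321.4 200.3] [ 520.9 -151.4] 172.2 43.1 13.5
[345.1 205.5] [ 509.4 -224.5] 77.8 102.2 44.6
[353.5 195.5] [ 539.7 -238.8] 85.0 38.4 8.6
[366.7 230.4] [ 440.3 -278.5] 65.1 8.5 6.1
s 165
[188.3 107.6] [ 452.6 -359.1] 50.7 47.2 25.6
[238.3 120.7] [ 433.4 -188.4] 91.2 40.2 6.6
[233.8 131.7] [ 478.7 -178.2] 82.1 102.5 64.2
[193.4 141.5] [ 579.8 -270.7] 173.0 106.9 68.6
[209.8 135. ] [ 522.9 -236.9] 56.2 31.5 10.1
[236.9 153.4] [ 545.3 -135.3] 58.4 72.9 44.4
[204.1 157.8] [ 605.7 -209. ] 121.5 29.7 13.1
t 180
[321.4 199.7] [ 522.7 -151.7] 173.9 39.1 13.5
[345.  204.7] [ 512.1 -222.8] 78.4 96.0 39.9
[353.5 195.5] [ 539.7 -238.7] 84.9 38.3 8.6
s 180
[222.2 133. ] [ 497.7 -211.1] 65.5 42.2 8.8
[240.4 133.6] [ 475.9 -160.9] 82.0 41.0 15.4
[210.  135.3] [ 523.  -236.7] 57.5 25.0 6.3
[195.  145.3] [ 577.1 -257.3] 140.6 42.5 15.0
[204.  157.8] [ 605.9 -208.9] 122.3 28.2 13.0
```

View pics/g4.png

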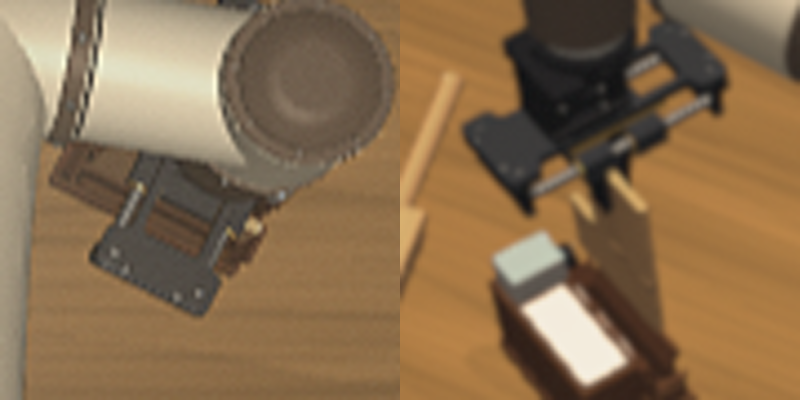

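Picture 7: the cut screen hangs with its step at (583,205), the dimmer's end (box at (530,260)), and its top edge at (615,175)–(645,210). That is the right way round. Its line matches the old plain-screen line to under 1 mm and lies about 2 mm short along it.

```bash
python3 -m jog '{"delta_pos":[[-0.5,-1,-15],[0,0,-12],[0,0,-10],[0,0,-8],[0,0,-8],[0,0,-8],[0,0,-8],[0,0,-6],[0,0,0]],"rot":[[0,0,0],[0,0,0],[0,0,0],[0,0,0],[0,0,0],[0,0,0],[0,0,0],[0,0,0],[0,0,0]],"grip":[0,0,0,0,0,0,0,0,0]}'
```

```text
time_s: 13.13
tcp_pos: [0.4813, -0.2448, 0.1661]
ee_rot: [[-0.449, -0.893, -0.002], [-0.893, 0.449, 0.001], [0.0, 0.002, -1.0]]
wrist_force: [-0.3, -0.2, -0.7]
gripper_width: 0.09
```

```bash
python3 -m jog '{"delta_pos":[[0,0,-5],[0,0,-4],[0,0,-3],[0,0,-2],[0,0,-1],[0,0,0]],"rot":[[0,0,0],[0,0,0],[0,0,0],[0,0,0],[0,0,0],[0,0,0]],"grip":[0,0,0,0,0,0]}'
```

```text
time_s: 13.63
tcp_pos: [0.4823, -0.2451, 0.1544]
ee_rot: [[-0.448, -0.894, 0.001], [-0.894, 0.448, -0.001], [0.0, -0.001, -1.0]]
wrist_force: [-1.9, 1.4, 9.0]
gripper_width: 0.091
```

```bash
python3 -m jog '{"delta_pos":[[0,0,0],[0,0,0],[0,0,0],[0,0,0],[0,0,5],[0,0,20],[0,0,30],[0,0,35],[0,0,30],[0,0,0]],"rot":[[0,0,0],[0,0,0],[0,0,0],[0,0,0],[0,0,0],[0,0,0],[0,0,0],[0,0,0],[0,0,0],[0,0,0]],"grip":[40,40,40,40,40,40,40,40,40,40]}'; python3 -m jog '{"delta_pos":[[-20,-25,0],[-20,-25,0],[-20,-25,0],[-20,-25,0],[-20,-25,0],[-20,-25,0],[-20,-25,0],[-20,-25,0],[-20,-25,0],[-20,-25,0]],"rot":[[0,0,0],[0,0,0],[0,0,0],[0,0,0],[0,0,0],[0,0,0],[0,0,0],[0,0,0],[0,0,0],[0,0,0]],"grip":[40,40,40,40,40,40,40,40,40,40]}'; python3 - <<'E'
from station import vision,r
from h import *
t=vision.capture("top");s=vision.capture("scene")
f=lambda im,x,y,w,h:cv2.resize(im["frame"][y:y+h,x:x+w,::-1],(400,300),interpolation=cv2.INTER_CUBIC)
a=np.vstack([np.hstack([f(t,170,185,80,60),f(t,312,185,80,60)]),np.hstack([f(s,290,180,100,75),f(s,170,130,100,75)])])
cv2.imwrite("pics/end.png",a);cv2.imwrite("pics/endtop.png",np.hstack([cv2.resize(c["frame"][:,:,::-1],(400,300)) for c in (t,s)]))
tan=((12,60,165),(28,170,255))
print("lamp");blobs(t,(328,205,46,30),*tan,.165);print("sc");blobs(s,(200,130,33,35),(12,40,185),(28,170,255),.165,5)
print("rack");blobs(t,(180,188,55,50),*tan,.165)
E
```

```text
time_s: 14.47
tcp_pos: [0.4849, -0.2464, 0.2802]
ee_rot: [[-0.448, -0.894, 0.013], [-0.894, 0.448, -0.005], [-0.001, -0.014, -1.0]]
wrist_force: [0.1, -0.4, 0.8]
gripper_width: 0.4
time_s: 15.3
tcp_pos: [0.2806, -0.496, 0.2727]
ee_rot: [[-0.449, -0.893, 0.0], [-0.893, 0.449, -0.0], [0.0, -0.0, -1.0]]
wrist_force: [0.5, -0.3, 0.1]
gripper_width: 0.4
lamp
[345.6 217.7] [ 485.5 -235.2] 63.4 82.5 7.2
[359.2 229.9] [ 449.8 -273.5] 63.0 30.2 6.4
sc
[221.3 147.5] [ 486.1 -231.7] 64.3 84.7 8.8
[206.3 159.3] [ 551.2 -240.7] 81.3 47.8 20.4
rack
[184.1 208.2] [515.2 252.3] 174.2 120.7 8.0
[202.7 196.4] [548.8 197.7] 174.0 40.3 6.5
[205.2 212.7] [499.4 188.6] 174.4 33.6 5.9
[199.3 222.5] [469.6 205.5] 173.9 40.4 6.7
```

View pics/end.png

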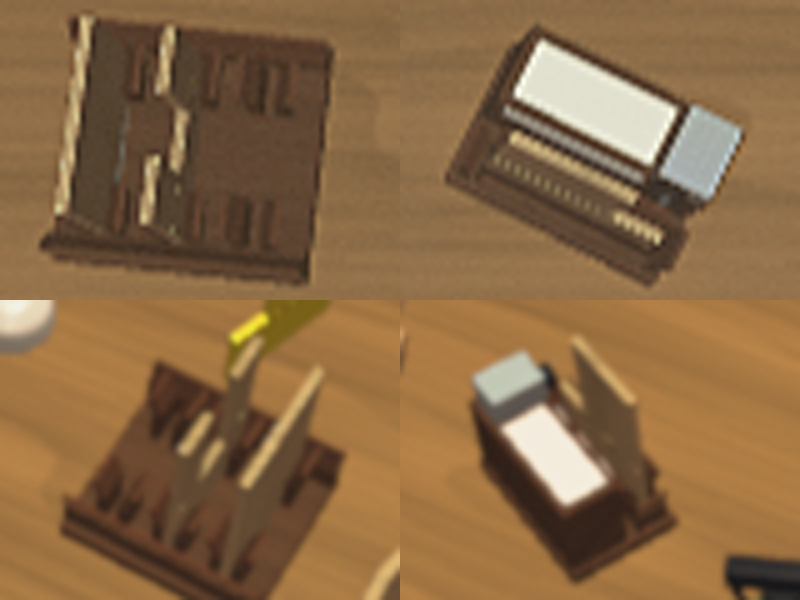

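View pics/endtop.png

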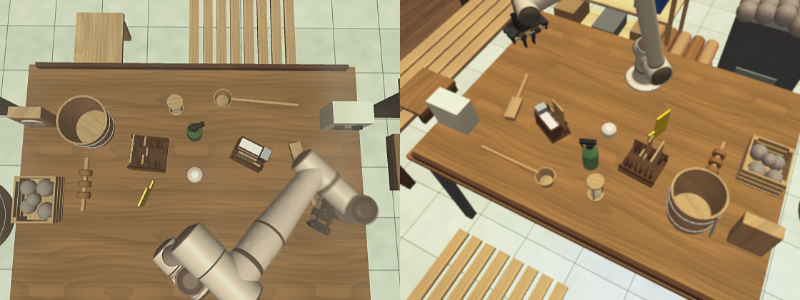

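Pictures 8 and 9: the plain screen stands in the left slot and the gap screen is unmoved. The cut screen is in the channel with its low step at (638,227), the dimmer's end, so the knob is free. The bystanders show no change.

```bash
python3 -c "
from station import finish_job
print(finish_job())"
```

```text
the job is handed in; nothing more can be done
None
```

I moved the plain screen from the lamp to the rack's empty slot, then lowered the cut screen into the lamp's channel with its cut-away corner at the dimmer's end. The job is handed in at about 15 s on the robot's clock. It reports no verdict.

- **Plain screen:** its top edge measures 120.7 mm long at full-home height. Its middle is at (515.2, 252.3) mm, against (515.1, 251.7) mm for the felt strip in the same camera, so it is fully down.
- **Cut screen:** it was lowered until it touched the floor (9 N, the tool at the same height as in the rack) before I opened the gripper. Its top edge measures 82.5 mm in the top view and 84.7 mm in the scene view, against the true 84 mm. The low step is at the dimmer's end and the knob is free.
- **Third screen and bystanders:** the gap screen measured within 0.5 mm of where it started, and the pictures show no change in the other things. I did not measure the bystanders, and the arm partly covers the bath brush in the last top view.
- **Disagreement:** the two cameras differ by 2 to 4 mm in y. I used the top view, and both screens went down without any force until they touched bottom.

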